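# Pack up the pH calibration station

### The job

The pH meter has been calibrated: put the station away. Stand each buffer bottle upright, fully down in the bottle cup of its cap's colour, and slide the electrode clip along its T-track out of the open end, lift it off and stand it on its foot in the white tray, foot lengthwise along the tray as the outline shows. Do not tip any bottle over; leave everything released and still.

Things in the scene. Friction and masses are not known exactly. Their poses are not given: they have to be found in the camera images.
- bottle_red: Loose capped buffer bottle with a red screw cap and a pink label, round, 52 mm diameter up to 70 mm height, then a shoulder, cap 34 mm diameter from 80 to 98 mm; 0.09 to 0.21 kg. Origin: centre of its underside; z up. Stands upright on the bench; grip round the body or the cap.
- cup_red: Fixed round red plastic bottle cup on a grey steel disc, open-topped, flaring; 84 mm across the rim, rim 25 mm high, inner floor 6 mm above the bench, inside 60 mm wide at the floor, 76 mm at the rim. Origin: centre of its underside, on the bench; z up.
- bottle_yellow: Loose capped buffer bottle with a yellow screw cap and a yellow label, round, 52 mm diameter up to 70 mm height, then a shoulder, cap 34 mm diameter from 80 to 98 mm; 0.09 to 0.21 kg. Origin: centre of its underside; z up. Stands upright on the bench; grip round the body or the cap.
- cup_yellow: Fixed round yellow plastic bottle cup on a grey steel disc, open-topped, flaring; 84 mm across the rim, rim 25 mm high, inner floor 6 mm above the bench, inside 60 mm wide at the floor, 76 mm at the rim. Origin: centre of its underside, on the bench; z up.
- bottle_blue: Loose capped buffer bottle with a blue screw cap and a pale blue label, round, 52 mm diameter up to 70 mm height, then a shoulder, cap 34 mm diameter from 80 to 98 mm; 0.09 to 0.21 kg. Origin: centre of its underside; z up. Stands upright on the bench; grip round the body or the cap.
- cup_blue: Fixed round blue plastic bottle cup on a grey steel disc, open-topped, flaring; 84 mm across the rim, rim 25 mm high, inner floor 6 mm above the bench, inside 60 mm wide at the floor, 76 mm at the rim. Origin: centre of its underside, on the bench; z up.
- clip: Electrode clip, its foot captive in the rail's slot (2 mm play, slides easily). Black block 34 long (x), 28 wide (y; pinch here), z 15 to 60 mm; neck 10 wide; steel foot 36 x 25 mm, z 0 to 4.5. Brass thumbscrew at -x (to 32 mm from centre), white C-clip at +x (to 46 mm). 0.10 to 0.16 kg. Origin: centre of the foot's underside; x along the foot, at the start along rail x; z up.
- rail: Fixed aluminium T-track 160 mm long (x), 44 wide (y), top 18 mm high. Slot along x: floor 6 mm above the bench, lips at 13 to 18 mm, 15 mm apart. Origin: centre of its underside. The +x end is open; a black end stop closes the -x end. The clip's foot is out of the slot when the clip's origin is over 98 mm along +x from the rail's.
- dock: Fixed shallow white tray with a dark floor, 68 mm long (x), 56 wide (y), walls 14 mm high, inside 58 x 46 mm, floor 5 mm above the bench; a white outline on the floor, long side along x, shows where the clip's foot stands (either way round). Origin: centre of the underside; z up.
Things that resemble listed ones, but are neither listed nor needed, are in the scene too. There is more than one size of the clip; the one meant has the size given above.

How it is judged:
By the outcome, as a careful person would: the job done as asked, in the order asked, and still so for the second after the job is handed in, with the robot touching nothing.
It also fails if it takes over 128 s, if anything falls off the work surface, if the arm or the gripper's body presses on something with over 40 N, if the wrist force passes 120 N, or if a joint passes its speed limit or range.

### The arm

A 6-joint arm with a two-finger parallel gripper is mounted at the origin on a cart in front of the work surface, level with it; the furniture and walls round the work are solid. World frame = base frame: x ahead of the robot, y to its left, z up, the work surface at z = 0. Lengths are in m, angles in degrees, forces in N, time in s.
With the tool pointing down it reaches from about 0.4 to 0.825 m from the base axis. Payload 7 kg.
Tool frame: the origin (TCP) lies at the very end of the fingers, on their centre line; the grasp point (between the pads) lies 19 mm behind it (r.hold_point_z is the distance from the TCP to the grasp point, in m); x points along the fingers, y is the direction in which the jaws open and shut, and the axes are right-handed (so a half turn about x gives the same grasp; the last joint's range is limited). The gripper opens to 88 mm and grips with 3 to 60 N. Pads are 19 mm wide; open, the fingers measure 130 mm over their backs; the gripper's body (78 mm by 193 mm) begins 47 mm behind the grasp point.
Start: joints at [91.679, 20.546, 0.682, 0, -70.136, -16.507], TCP at [0.173, 0.652, 0.227] pointing down, gripper open.
Joint ranges: [-176.03, 176.03], [-82.01, 121.73], [-58.28, 71.71], [-173.87, 95.51], [-174.79, -0.11], [-173.66, 173.66]. Speed limits (degrees/s): [136.94, 136.94, 172.46, 180, 180, 180].

### API

Orientations are given as [roll, pitch, yaw] about the fixed x, y, z axes, in that order (R = Rz(yaw) Ry(pitch) Rx(roll)).
In Python, from plant import r gives the robot as it stands. The module is installed in compiled form; this text tells all that it offers.
- The arm moves only by the shell command python3 -m creep 'ROWS' [FORCE]. ROWS is JSON, a list of rows, each a list of 7 numbers: the turn, a rotation vector about the tool's x, y, z in rad, then the shift along the tool's x, y, z in cm, then the opening in per cent of the stroke, from 0 (shut) to 100 (fully open). In form: [[rx, ry, rz, x, y, z, fingers], ...]. A call has 1 to 8 rows; each row shifts and turns the commanded pose from where the row before left it, along the tool's axes as they then stand; what a row does not reach is not made up. A row lasts 1/10 s, in which the tool goes at most 50 mm and 8.59 degrees, less where a joint would pass 70% of its speed; a pose out of reach is approached as far as the arm can. A call is refused whole if a number of a shift passes 5 or a number of a turn 0.15, either way. A call with a gripper value outside its range is refused whole. The fingers move at their own pace and stop on an object; FORCE is the grip in N (left out, the last holds). Time passes only in rows, so rows that do not move let the fingers close. It gives the time, the measured TCP pose, the force and the opening at its end, in the units of the state.
- r.get_state(): the state, without advancing time (a new reading comes with each control period).
- r.capture(name): name is "scene" or "top" or "wrist"; returns (picture, depth): 384x512x3 uint8, blue, green, red; 384x512 float32, m along the optical axis (not along the pixel's ray), 0 where there is no reading.
- r.camera_info(name): a dict with "fovy" (degrees; the focal length in pixels is half the picture's height over the tangent of half this angle, whatever the lens; pixels are square), "cx", "cy" (the principal point, pixels), "camera_from_world" (4x4, takes a point from world to camera coordinates). Camera axes: x right, y down, z forward; pixel columns grow to the right and rows downward; lengths in m; the calibration is good to about 2 mm. A picture is of the moment at which its call begins: read the wrist's pose just before it. camera_info takes no time and is no camera call; for the wrist camera it gives the pose at the moment of the call.
- r.close_job(): hands the job in, once; it reports no verdict.
Trained networks look in the newest picture that a camera, given by its name, has taken for a name from the list of things; names that differ only in an ending like _2 or _b are one class to them, and where a whole thing is asked for, a point or a joint stands for the part that bears it (a point fixed in the world has none). Each returns a list of dicts, best first, with "score" (0 to 1); they miss things now and then, are a little off and sometimes report something else, mostly with a low value. They report only what shows in the picture. A call takes as long as a camera call. They do not tell look-alikes from the thing itself.
- r.look_for(query, camera): "rect" ([left, top, right, bottom] in pixels, round what is visible of it).
- r.masks_of(query, camera): "pixels" (384x512 bool, what is visible of it) and "rect" ([left, top, right, bottom] in pixels, round what is visible of it).
The state is a dict: "time_s": time; "joints": joint angles; "qd": joint speeds; "joint_torque": joint torques, N m; "tcp_pos": TCP position; "eef_rot": TCP orientation; "contact_force": force on the tool from outside, world axes, zero at the start; "moment": the same for the moment, N m; "gripper_width": finger opening in m.
Only numpy, scipy, OpenCV 4.12 (cv2) and the standard library are available. Lean on these libraries where they do the work, as an engineer would, in place of code of your own. Each camera call takes 0.05 s, during which the arm holds its last target. There are 200 camera calls.

## Working session

There is one attempt and no reset: what is moved stays moved. The work goes in short steps, Python scripts to look and compute and a shell command to move; the robot and the scene stay as the last step left them, time stands still between calls to the robot, and variables do not carry over. Pictures are saved under pics/ and viewed, about 12 in all and at most 16, crops included, and the job is handed in when it is done.

```bash
mkdir -p pics; cat > h.py <<'E'
import numpy as np, cv2
from plant import r
def cap(n):
    ci=r.camera_info(n); im,d=r.capture(n)
    return im,d,ci
def K(ci):
    f=192/np.tan(np.radians(ci["fovy"]/2)); return f,ci["cx"],ci["cy"]
def cloud(d,ci):
    f,cx,cy=K(ci); v,u=np.mgrid[:384,:512]
    P=np.stack([(u-cx)/f*d,(v-cy)/f*d,d,np.ones_like(d)],-1)
    W=P@np.linalg.inv(np.array(ci["camera_from_world"])).T
    W=W[...,:3]; W[d==0]=np.nan; return W
def proj(p,ci):
    f,cx,cy=K(ci); c=np.array(ci["camera_from_world"])@np.append(p,1); return c[0]/c[2]*f+cx,c[1]/c[2]*f+cy
E
python3 - <<'E'
from h import *
ims=[]
for n in("scene","top"):
    im,d,ci=cap(n); cv2.imwrite(f"pics/{n}0.png",im); np.savez(f"{n}0.npz",im=im,d=d)
    print(n,ci["fovy"],np.round(np.linalg.inv(np.array(ci["camera_from_world"]))[:3],3).tolist())
    W=cloud(d,ci)
    for q in "bottle_red cup_red bottle_yellow cup_yellow bottle_blue cup_blue clip rail dock".split():
        for m in r.masks_of(q,n)[:4]:
            p=W[m["pixels"]]; p=p[~np.isnan(p[:,0])]
            if len(p): print(q,round(m["score"],2),[int(x) for x in m["rect"]],"med",np.round(np.median(p,0),3),"lo",np.round(np.percentile(p,3,0),3),"hi",np.round(np.percentile(p,97,0),3))
print(r.get_state(), r.hold_point_z)
E
```

```text
scene 49.916728651984585 [[0.715, -0.36, 0.6, -0.412], [-0.7, -0.357, 0.619, -0.868], [-0.009, -0.862, -0.507, 0.845]]
bottle_red 0.57 [287, 181, 303, 209] med [ 0.582 -0.02   0.054] lo [ 0.569 -0.034  0.007] hi [0.609 0.007 0.099]
cup_red 0.94 [361, 240, 385, 259] med [ 0.567 -0.372  0.011] lo [ 0.525 -0.409  0.002] hi [ 0.599 -0.338  0.026]
bottle_yellow 0.98 [322, 214, 340, 245] med [ 0.508 -0.253  0.057] lo [ 0.496 -0.268  0.004] hi [ 0.534 -0.226  0.1  ]
cup_yellow 0.79 [284, 218, 308, 236] med [ 0.486 -0.12   0.012] lo [ 0.446 -0.16   0.002] hi [ 0.521 -0.088  0.026]
bottle_blue 0.63 [324, 186, 341, 218] med [ 0.627 -0.155  0.057] lo [ 0.614 -0.173  0.002] hi [ 0.706 -0.106  0.099]
cup_blue 0.82 [352, 214, 378, 234] med [ 0.661 -0.275  0.011] lo [ 0.618 -0.313  0.002] hi [ 0.695 -0.24   0.027]
clip 0.75 [222, 186, 238, 202] med [0.421 0.162 0.052] lo [0.41  0.138 0.001] hi [0.474 0.258 0.068]
clip 0.42 [154, 162, 161, 180] med [0.362 0.543 0.02 ] lo [ 0.348  0.529 -0.003] hi [0.412 0.625 0.041]
rail 0.66 [210, 190, 250, 215] med [0.417 0.155 0.014] lo [0.378 0.091 0.   ] hi [0.
[... 1409 characters left out ...]
0.015  0.   ] hi [0.493 0.046 0.016]
{'time_s': 1.0, 'joints': array([ 9.16794640e+01,  2.05426059e+01,  6.81539910e-01, -7.33145661e-04,
       -7.01348607e+01, -1.65088814e+01]), 'qd': array([ 0.04614202, -0.07640827, -0.07774774, -0.09233956, -0.03409784,
        0.07474438]), 'joint_torque': array([-9.50310823e-05, -5.82393157e+01,  2.93311214e+01,  7.00201571e+00,
        1.27259406e-02, -1.37590828e-05]), 'tcp_pos': array([0.17274627, 0.65249761, 0.22659815]), 'eef_rot': array([-63.88308553,  89.99586873, 101.28724803]), 'contact_force': array([ 0.76446288, -0.77479641,  0.38792112]), 'moment': array([ 0.03610296, -0.02899362,  0.04324317]), 'gripper_width': 0.08760446132794043} 0.0188
```

View pics/scene0.png

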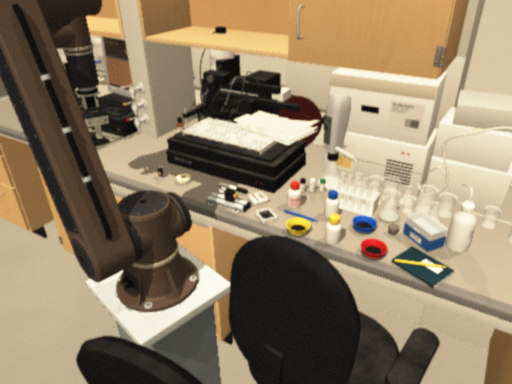

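View pics/top0.png

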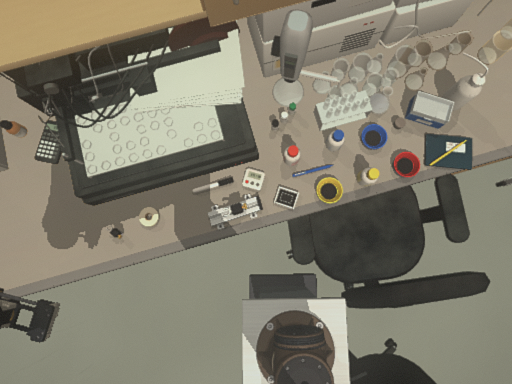

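```bash
cat > m.py <<'E'
from h import *
from scipy.optimize import least_squares
def fit(n,W,c,rad,zlo,zhi,R,lab):
    d=np.hypot(W[...,0]-c[0],W[...,1]-c[1]); s=(d<rad)&(W[...,2]>zlo)&(W[...,2]<zhi)
    p=W[s]
    if R is None:
        q,(w,h),a=cv2.minAreaRect((p[:,:2]*1e4).astype(np.float32)); print(lab,n,len(p),"rect",np.round(q,0)/1e4,w/1e4,h/1e4,a,"zmed",np.median(p[:,2]).round(4)); return
    o=least_squares(lambda x:np.hypot(p[:,0]-x[0],p[:,1]-x[1])-R,c,loss="soft_l1",f_scale=.002).x if R else (p[:,:2].min(0)+p[:,:2].max(0))/2
    print(lab,n,len(p),"ctr",np.round(o,4),"mean",np.round(p.mean(0),4),"ztop",np.round(np.percentile(p[:,2],90),4))
E
python3 - <<'E'
from m import *
im=cv2.imread("pics/top0.png")[110:240,195:435]; cv2.imwrite("pics/topc.png",cv2.resize(im,None,fx=3.3,fy=3.3,interpolation=cv2.INTER_CUBIC))
C=dict(red=((.588,-.01),(.563,-.371)),yellow=((.519,-.235),(.485,-.123)),blue=((.635,-.143),(.657,-.275)))
for n in("scene","top"):
    z=np.load(n+"0.npz"); W=cloud(z["d"],r.camera_info(n))
    for k,(b,c) in C.items():
        fit(n,W,b,.035,.092,.106,0,"bottle_"+k)
        fit(n,W,c,.055,.02,.031,.040,"cup_"+k)
        for nm,q in(("b",b),("c",c)):
            s=(abs(W[...,0]-q[0])<.13)&(abs(W[...,1]-q[1])<.13)&(W[...,2]>.105); p=W[s]
            if len(p): print("  tall near",nm,k,len(p),"x",p[:,0].min().round(3),p[:,0].max().round(3),"y",p[:,1].min().round(3),p[:,1].max().round(3),"zmax",p[:,2].max().round(3))
    fit(n,W,(.464,.016),.05,.010,.02,None,"dock")
    fit(n,W,(.422,.18),.11,.012,.021,None,"rail")
    fit(n,W,(.425,.17),.05,.05,.07,None,"clip")
st=r.get_state(); print(r.camera_info("wrist"),np.linalg.inv(np.array(r.camera_info("wrist")["camera_from_world"])).round(3))
E
```

```text
bottle_red scene 42 ctr [ 0.5934 -0.0088] mean [ 0.5918 -0.01    0.0973] ztop 0.1001
cup_red scene 123 ctr [ 0.5605 -0.3734] mean [ 0.5683 -0.3707  0.0239] ztop 0.0269
  tall near b red 82 x 0.594 0.717 y -0.139 0.119 zmax 0.126
bottle_yellow scene 59 ctr [ 0.5175 -0.2447] mean [ 0.5179 -0.2459  0.0975] ztop 0.1004
cup_yellow scene 104 ctr [ 0.4823 -0.1253] mean [ 0.4878 -0.1193  0.0241] ztop 0.0264
bottle_blue scene 47 ctr [ 0.6412 -0.149 ] mean [ 0.6394 -0.1484  0.0973] ztop 0.0997
cup_blue scene 103 ctr [ 0.6549 -0.2768] mean [ 0.6606 -0.2739  0.0242] ztop 0.0272
  tall near b blue 243 x 0.701 0.765 y -0.24 -0.106 zmax 0.127
  tall near c blue 191 x 0.703 0.787 y -0.301 -0.145 zmax 0.17
dock scene 83 rect [0.4632 0.012 ] 0.0733933837890625 0.0588170166015625 72.96307373046875 zmed 0.013
rail scene 291 rect [0.4648 0.1826] 0.13146605224609376 0.17791197509765624 17.825693130493164 zmed 0.017
clip scene 103 rect [0.4246 0.1704] 0.02971341552734375 0.0739939453125 19.0352783203125 zmed 0.0599
bottle_red top 91 ctr [ 0.5956 -0.0048] mean [ 0.5946 -0.005   0.0976] ztop 0.1004
cup_red t
[... 768 characters left out ...]
14.62082576751709 zmed 0.0171
clip top 163 rect [0.426  0.1747] 0.02760775146484375 0.07278916625976563 17.30917739868164 zmed 0.0634
{'fovy': 69.98791873512226, 'cx': 257.7441254843868, 'cy': 192.07242598317575, 'camera_from_world': array([[-2.55957309e-01, -9.66688085e-01,  5.64883946e-05,
         6.75210322e-01],
       [-9.25949405e-01,  2.45187405e-01,  2.87229587e-01,
        -3.46542383e-02],
       [-2.77675269e-01,  7.34662067e-02, -9.57861765e-01,
         3.90820989e-01],
       [ 0.00000000e+00,  0.00000000e+00,  0.00000000e+00,
         1.00000000e+00]])} [[-0.256 -0.926 -0.278  0.249]
 [-0.967  0.245  0.073  0.633]
 [ 0.     0.287 -0.958  0.384]
 [ 0.     0.     0.     1.   ]]
```

View pics/topc.png

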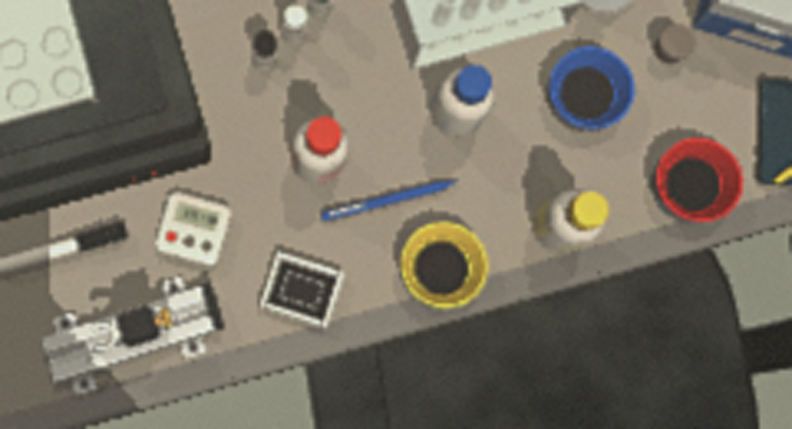

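```bash
python3 -m creep '[[-0.13,0,0,0,0,0,100],[-0.129,0,0,0,0,0,100],[0,0,0,0,4,-2.5,70],[0,0,0,0,4,-2.5,70],[0,0,0,0,4,-2.5,70],[0,0,0,0,4,-2.5,70],[0,0,0,0,4,-2.5,70],[0,0,0,0,4,-2.5,70]]' && python3 -m creep '[[0,0,0,0,4,-2.5,70],[0,0,0,0,4,-2.5,70],[0,0,0,0,4,-2.5,70],[0,0,0,0,4,-2.5,70],[0,0,0,0,4,-2.5,70],[0,0,0,0,4,-2.5,70],[0,0,0,0,4,-2.5,70],[0,0,0,0,4,-2.5,70]]'
```

```text
time_s: 1.8
tcp_pos: [0.3235, 0.4108, 0.2269]
eef_rot: [-117.1, 90.0, 62.9]
contact_force: [1.0, -0.4, 0.5]
gripper_width: 0.0615
time_s: 2.6
tcp_pos: [0.5237, 0.0908, 0.227]
eef_rot: [-152.1, 89.9, 27.9]
contact_force: [1.5, 1.0, 0.6]
gripper_width: 0.0609
```

```bash
python3 -m creep '[[0,0,0,0,3.2,-2.3,70],[0,0,0,0,3.2,-2.3,70],[0,0,0,0,3.3,-2.4,70],[0,0,0,0,0,0,70],[0,0,0,0,0,0,70]]'
cat > look.py <<'E'
import sys
from m import *
im,d,ci=cap("wrist"); cv2.imwrite(f"pics/{sys.argv[1]}.png",im); np.savez(sys.argv[1]+".npz",im=im,d=d)
W=cloud(d,ci); t=r.get_state(); print("tcp",t["tcp_pos"].round(4),t["eef_rot"].round(1),t["contact_force"].round(1))
for q in sys.argv[2:]:
    kind,col=q.split("_")
    for m in r.masks_of(q,"wrist")[:2]:
        p=W[m["pixels"]]; p=p[~np.isnan(p[:,0])]
        c=np.median(p,0)[:2]; print(q,round(m["score"],2),m["rect"],c.round(3))
        if kind=="bottle": fit("w",W,c,.05,.092,.106,0,q)
        else: fit("w",W,c,.06,.021,.031,.040,q)
E
python3 look.py w1 bottle_red
```

```text
time_s: 3.1
tcp_pos: [0.593, -0.0054, 0.226]
eef_rot: [9.8, 89.9, -170.3]
contact_force: [-0.1, 0.6, 0.3]
gripper_width: 0.0615
tcp [ 0.5927 -0.0046  0.2263] [ -2.6  90.  177.3] [-0.1  1.  -0.3]
bottle_red 0.75 [235.0, 150.0, 281.1, 197.0] [ 0.604 -0.006]
bottle_red w 695 ctr [ 0.5953 -0.0054] mean [ 0.5961 -0.0052  0.0974] ztop 0.0985
```

View pics/w1.png

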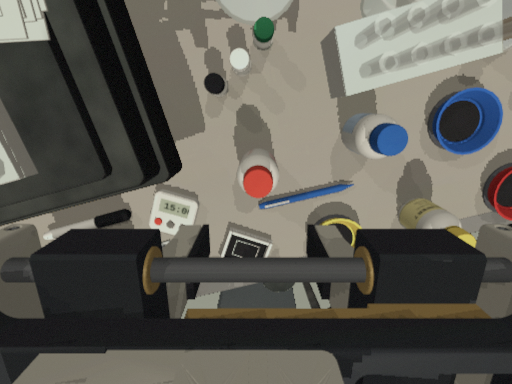

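```bash
python3 -m creep '[[0,0,0,3.8,0,-0.2,70],[0,0,0,3.8,0,0,70],[0,0,0,3.8,0,0,70],[0,0,0,2.6,0,0,70],[0,0,0,1.5,0,0,70],[0,0,0,0,0,0,70],[0,0,0,0,0,0,0],[0,0,0,0,0,0,0]]' 25 && python3 -m creep '[[0,0,0,0,0,0,0],[0,0,0,0,0,0,0],[0,0,0,0,0,0,0],[0,0,0,0,0,0,0]]' 25
```

```text
time_s: 4.0
tcp_pos: [0.5957, -0.0037, 0.0731]
eef_rot: [-167.2, 89.9, 12.9]
contact_force: [0.6, 0.2, 0.4]
gripper_width: 0.0507
time_s: 4.4
tcp_pos: [0.5955, -0.0045, 0.0724]
eef_rot: [-178.8, 89.9, 1.2]
contact_force: [-0.3, -1.5, 6.5]
gripper_width: 0.034
```

```bash
python3 -m creep '[[0,0,0,-0.5,0,0,0],[0,0,0,-1,0,0,0],[0,0,0,-2,0,0,0],[0,0,0,-3,0,0,0],[0,0,0,-3.5,0,0,0],[0,0,0,-3.5,0,0,0],[0,0,0,-1.5,0,0,0],[0,0,0,0,0,0,0]]' 25; python3 look.py w2
python3 - <<'E'
from m import *
for n in("scene","top"):
    im,d,ci=cap(n); W=cloud(d,ci); t=r.get_state()["tcp_pos"]
    p=W[(np.hypot(W[...,0]-t[0],W[...,1]-t[1])<.04)&(W[...,2]>.10)&(W[...,2]<.2)]
    print(n,len(p),np.percentile(p[:,2],[1,5,50]).round(3))
    if n=="scene":
        u,v=map(int,proj(t-[0,0,.05],ci)); cv2.imwrite("pics/s2.png",cv2.resize(im[v-50:v+50,u-60:u+60],None,fx=4,fy=4,interpolation=cv2.INTER_CUBIC))
E
```

```text
time_s: 5.2
tcp_pos: [0.5961, -0.0042, 0.225]
eef_rot: [-166.1, 89.7, 13.9]
contact_force: [-0.6, -0.7, -1.1]
gripper_width: 0.0337
tcp [ 0.5951 -0.0042  0.2228] [-153.2   89.9   26.8] [ 0.1 -0.4 -2.4]
scene 178 [0.152 0.155 0.176]
top 76 [0.156 0.16  0.177]
```

View pics/s2.png

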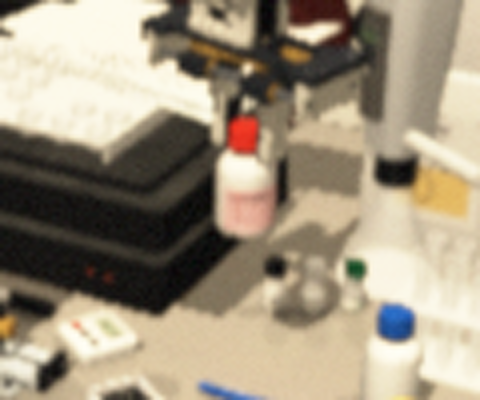

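```bash
python3 -m creep '[[0,0,0,0,3,0.4,0],[0,0,0,0,4.5,0.4,0],[0,0,0,0,4.8,0.4,0],[0,0,0,0,4.8,0.4,0],[0,0,0,0,4.8,0.5,0],[0,0,0,0,4.8,0.5,0],[0,0,0,0,4.5,0.4,0],[0,0,0,0,3,0.4,0]]' && python3 -m creep '[[0,0,0,0,2.5,0,0],[0,0,0,0,0,0,0],[0,0,0,0,0,0,0],[0,0,0,0,0,0,0]]'; python3 look.py w3 cup_red cup_blue bottle_yellow; python3 -c "
from h import *
print(r.get_state()['joints'].round(1))"
```

```text
time_s: 6.15
tcp_pos: [0.5595, -0.349, 0.2192]
eef_rot: [-16.6, 89.8, 163.3]
contact_force: [-0.6, 0.6, -0.8]
gripper_width: 0.0337
time_s: 6.55
tcp_pos: [0.5607, -0.3706, 0.2205]
eef_rot: [-26.7, 89.9, 153.3]
contact_force: [-0.2, -0.2, -1.9]
gripper_width: 0.0333
tcp [ 0.5609 -0.3704  0.2209] [-29.7  89.9 150.4] [ 1.   0.1 -1.9]
cup_red 0.96 [229.7, 139.2, 293.2, 185.7] [ 0.57  -0.371]
cup_red w 507 ctr [ 0.561  -0.3707] mean [ 0.5762 -0.3705  0.0239] ztop 0.0253
cup_blue 0.82 [147.2, 56.0, 214.2, 131.1] [ 0.659 -0.27 ]
cup_blue w 940 ctr [ 0.6562 -0.2743] mean [ 0.6586 -0.2708  0.0239] ztop 0.0254
bottle_yellow 0.67 [128.5, 178.9, 184.0, 227.2] [ 0.533 -0.251]
bottle_yellow w 541 ctr [ 0.5247 -0.2432] mean [ 0.5241 -0.2439  0.0971] ztop 0.0985
bottle_yellow 0.36 [229.3, 138.3, 291.1, 187.4] [ 0.57 -0.37]
[-1.690e+01  2.050e+01 -1.000e-01 -0.000e+00 -6.950e+01  1.069e+02]Traceback (most recent call last):
  File "look.py", line 10, in <module>
    if kind=="bottle": fit("w",W,c,.05,.092,.106,0,q)
                       ~~~^^^^^^^^^^^^^^^^^^^^^^^^^^^
  File "m.py", line 8, in fit
    o=least_squares(lambda x:np.hypot(p[:,0]-x[0],p[:,1]-x[1])-R,c,loss="soft_l1",f_scale=.002).x if R else (p[:,:2].min(0)+p[:,:2].max(0))/2
                                                                                                             ~~~~~~~~~~~^^^
    return umr_minimum(a, axis, None, out, keepdims, initial, where)
ValueError: zero-size array to reduction operation minimum which has no identity
```

View pics/w3.png

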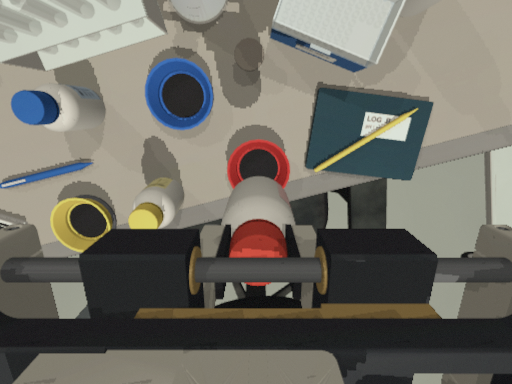

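```bash
python3 -m creep '[[0,0,0,2.5,0,0,0],[0,0,0,3.5,0,0,0],[0,0,0,3.5,0,0,0],[0,0,0,2.5,0,0,0],[0,0,0,1.2,0,0,0],[0,0,0,0.8,0,0,0],[0,0,0,0,0,0,0],[0,0,0,0,0,0,0]]' && python3 -m creep '[[0,0,0,0.2,0,0,0],[0,0,0,0,0,0,0],[0,0,0,0,0,0,0],[0,0,0,0,0,0,0]]'
```

```text
time_s: 7.55
tcp_pos: [0.5618, -0.3717, 0.0829]
eef_rot: [152.7, 89.9, -27.2]
contact_force: [1.0, -0.4, -0.9]
gripper_width: 0.034
time_s: 7.95
tcp_pos: [0.5611, -0.3715, 0.08]
eef_rot: [160.8, 90.0, -19.2]
contact_force: [-0.3, -0.2, -1.1]
gripper_width: 0.0337
```

```bash
python3 -m creep '[[0,0,0,0.15,0,0,0],[0,0,0,0,0,0,0],[0,0,0,0,0,0,0],[0,0,0,0,0,0,0]]' && python3 -m creep '[[0,0,0,0.15,0,0,0],[0,0,0,0,0,0,0],[0,0,0,0,0,0,0],[0,0,0,0,0,0,0]]'
```

```text
time_s: 8.35
tcp_pos: [0.5612, -0.3716, 0.0785]
eef_rot: [145.9, 90.0, -34.1]
contact_force: [-0.4, -0.4, 2.9]
gripper_width: 0.0337
time_s: 8.75
tcp_pos: [0.5616, -0.3719, 0.0783]
eef_rot: [140.4, 89.9, -39.5]
contact_force: [-1.9, 0.8, 9.6]
gripper_width: 0.0338
```

```bash
python3 -m creep '[[0,0,0,0,0,0,40],[0,0,0,0,0,0,55],[0,0,0,0,0,0,70],[0,0,0,-1,0,0,70],[0,0,0,-3,0,0,70],[0,0,0,-4,0,0,70],[0,0,0,-4,0,0,70],[0,0,0,-3,0,0,70]]' && python3 -m creep '[[0,0,0,0,-2.5,0.8,70],[0,0,0,0,-4.2,1.3,70],[0,0,0,0,-4,1.2,70],[0,0,0,0,-2.2,0.7,70],[0,0,0,0,0,0,70],[0,0,0,0,0,0,70]]'; python3 look.py w4 bottle_red cup_red cup_yellow bottle_yellow
```

```text
time_s: 9.55
tcp_pos: [0.5614, -0.3717, 0.23]
eef_rot: [151.2, 89.9, -28.8]
contact_force: [1.0, -0.9, -0.6]
gripper_width: 0.0611
time_s: 10.15
tcp_pos: [0.5211, -0.242, 0.2274]
eef_rot: [165.1, 89.9, -14.8]
contact_force: [0.2, -0.2, 0.2]
gripper_width: 0.0615
tcp [ 0.5213 -0.2426  0.2271] [160.3  90.  -19.6] [-0.4  0.3  0.8]
bottle_red 0.89 [333.1, 120.5, 400.5, 169.1] [ 0.564 -0.36 ]
bottle_red w 907 ctr [ 0.5613 -0.3716] mean [ 0.5616 -0.3695  0.1027] ztop 0.1045
cup_red 0.79 [324.8, 108.4, 389.2, 173.0] [ 0.578 -0.357]
cup_red w 631 ctr [ 0.5613 -0.3723] mean [ 0.5682 -0.3601  0.0243] ztop 0.0259
cup_red 0.41 [141.7, 164.0, 202.5, 225.0] [ 0.482 -0.118]
cup_red w 649 ctr [ 0.484  -0.1221] mean [ 0.4817 -0.1186  0.0238] ztop 0.0252
bottle_yellow 0.97 [237.1, 150.5, 279.2, 199.4] [ 0.531 -0.241]
bottle_yellow w 676 ctr [ 0.5206 -0.243 ] mean [ 0.5208 -0.2424  0.0973] ztop 0.0986
```

View pics/w4.png

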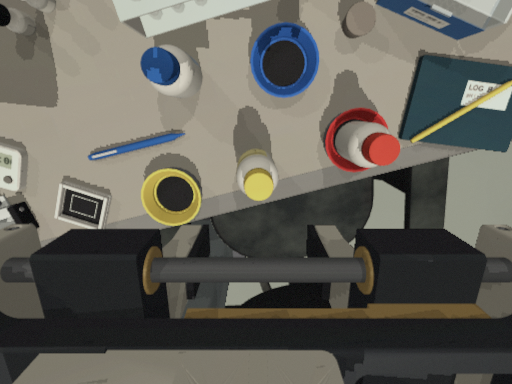

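```bash
python3 -m creep '[[0,0,0,3.8,0,0.1,70],[0,0,0,3.8,0,0,70],[0,0,0,3.8,0,0,70],[0,0,0,2.4,0,0,70],[0,0,0,1.4,0,0,70],[0,0,0,0,0,0,70],[0,0,0,0,0,0,0],[0,0,0,0,0,0,0]]' 25 && python3 -m creep '[[0,0,0,0,0,0,0],[0,0,0,0,0,0,0],[0,0,0,0,0,0,0],[0,0,0,0,0,0,0]]' 25 && python3 -m creep '[[0,0,0,-0.5,0,0,0],[0,0,0,-1,0,0,0],[0,0,0,-2.5,0,0,0],[0,0,0,-3.5,0,0,0],[0,0,0,-2,0,0,0],[0,0,0,-1,0,0,0],[0,0,0,0,0,0,0],[0,0,0,0,0,0,0]]'
```

```text
time_s: 11.2
tcp_pos: [0.5208, -0.2429, 0.0756]
eef_rot: [165.2, 89.9, -14.8]
contact_force: [-0.1, -0.1, 1.0]
gripper_width: 0.0505
time_s: 11.6
tcp_pos: [0.5206, -0.2424, 0.0754]
eef_rot: [169.3, 89.9, -10.7]
contact_force: [-0.0, 1.3, 4.9]
gripper_width: 0.0331
time_s: 12.4
tcp_pos: [0.5193, -0.2422, 0.1786]
eef_rot: [-25.9, 89.9, 154.1]
contact_force: [0.4, 0.8, -2.1]
gripper_width: 0.0334
```

```bash
python3 -m creep '[[0,0,0,0,-1.5,0.4,0],[0,0,0,0,-3,0.9,0],[0,0,0,0,-3,0.9,0],[0,0,0,0,-3,0.9,0],[0,0,0,0,-1.5,0.4,0],[0,0,0,0,0,0,0],[0,0,0,0,0,0,0],[0,0,0,0,0,0,0]]' && python3 look.py w5 cup_yellow
```

```text
time_s: 13.2
tcp_pos: [0.4848, -0.1227, 0.179]
eef_rot: [10.4, 89.9, -169.6]
contact_force: [0.4, -0.5, -1.3]
gripper_width: 0.0335
tcp [ 0.4848 -0.1229  0.1791] [  10.    89.9 -170. ] [-0.7  0.1 -1.2]
cup_yellow 0.57 [220.5, 144.5, 290.0, 198.0] [ 0.499 -0.124]
cup_yellow w 570 ctr [ 0.4824 -0.1213] mean [ 0.5008 -0.1238  0.0239] ztop 0.0252
```

```bash
python3 -m creep '[[0,0,0,2.5,-0.1,0.1,0],[0,0,0,3,0,0,0],[0,0,0,2.2,0,0,0],[0,0,0,1.2,0,0,0],[0,0,0,0.5,0,0,0],[0,0,0,0,0,0,0],[0,0,0,0,0,0,0]]' && python3 -m creep '[[0,0,0,0.2,0,0,0],[0,0,0,0,0,0,0],[0,0,0,0,0,0,0]]' && python3 -m creep '[[0,0,0,0.15,0,0,0],[0,0,0,0,0,0,0],[0,0,0,0,0,0,0]]'
```

```text
time_s: 14.0
tcp_pos: [0.4847, -0.1216, 0.0864]
eef_rot: [177.0, 89.9, -3.0]
contact_force: [0.1, -0.3, -0.8]
gripper_width: 0.0333
time_s: 14.3
tcp_pos: [0.4841, -0.1214, 0.084]
eef_rot: [-173.2, 90.0, 6.8]
contact_force: [0.1, 0.1, -1.8]
gripper_width: 0.0333
time_s: 14.6
tcp_pos: [0.4839, -0.1214, 0.082]
eef_rot: [-3.9, 90.0, 176.1]
contact_force: [-0.1, -0.1, -0.9]
gripper_width: 0.0332
```

```bash
python3 -m creep '[[0,0,0,0.15,0,0,0],[0,0,0,0,0,0,0],[0,0,0,0,0,0,0]]' && python3 -m creep '[[0,0,0,0.1,0,0,0],[0,0,0,0,0,0,0],[0,0,0,0,0,0,0]]'
```

```text
time_s: 14.9
tcp_pos: [0.4846, -0.1215, 0.0814]
eef_rot: [169.2, 89.9, -10.8]
contact_force: [-1.3, 1.6, 6.6]
gripper_width: 0.0333
time_s: 15.2
tcp_pos: [0.4853, -0.1215, 0.0814]
eef_rot: [170.4, 89.8, -9.5]
contact_force: [-3.0, 2.4, 14.5]
gripper_width: 0.0334
```

```bash
python3 -m creep '[[0,0,0,-0.1,0,0,30],[0,0,0,0,0,0,50],[0,0,0,0,0,0,70],[0,0,0,-1,0,0,70],[0,0,0,-3,0,0,70],[0,0,0,-4,0,0,70],[0,0,0,-4,0,0,70],[0,0,0,-2.5,0,0,70]]' && python3 -m creep '[[0,0,0,0,0.4,-2.5,70],[0,0,0,0,0.7,-4.5,70],[0,0,0,0,0.7,-4.5,70],[0,0,0,0,0.5,-3.6,70],[0,0,0,0,0,-0.5,70],[0,0,0,0,0,0,70],[0,0,0,0,0,0,70]]'; python3 look.py w6 cup_blue bottle_blue bottle_yellow
```

```text
time_s: 16.0
tcp_pos: [0.4848, -0.1216, 0.2294]
eef_rot: [176.5, 89.8, -3.5]
contact_force: [-0.1, 0.1, 0.0]
gripper_width: 0.0615
time_s: 16.7
tcp_pos: [0.6392, -0.1444, 0.2257]
eef_rot: [-6.6, 90.0, 173.4]
contact_force: [-0.7, 0.3, 0.6]
gripper_width: 0.0615
tcp [ 0.639  -0.1443  0.2261] [-133.6   90.    46.4] [-0.2 -0.6  0. ]
cup_blue 0.91 [323.9, 124.3, 386.9, 188.7] [ 0.656 -0.278]
cup_blue w 766 ctr [ 0.6565 -0.273 ] mean [ 0.6567 -0.2777  0.0238] ztop 0.0252
bottle_blue 0.56 [238.5, 149.1, 278.3, 200.8] [ 0.651 -0.145]
bottle_blue w 700 ctr [ 0.6411 -0.1441] mean [ 0.6423 -0.1443  0.0975] ztop 0.0985
bottle_yellow 0.8 [223.1, 252.7, 260.6, 306.5] [ 0.496 -0.122]
bottle_yellow w 347 ctr [ 0.493  -0.1217] mean [ 0.4937 -0.1221  0.1008] ztop 0.1043
```

View pics/w6.png

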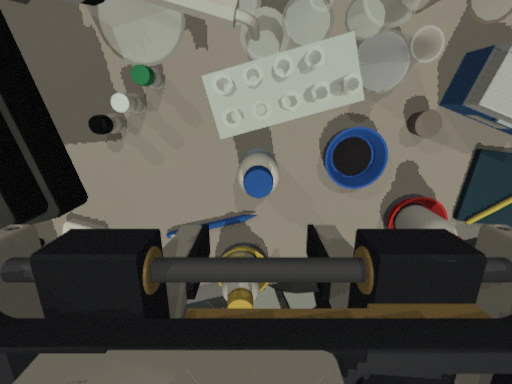

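```bash
python3 -m creep '[[0,0,0,3.8,0,-0.2,70],[0,0,0,3.8,0,0,70],[0,0,0,3.8,0,0,70],[0,0,0,2.3,0,0,70],[0,0,0,1.4,0,0,70],[0,0,0,0,0,0,70],[0,0,0,0,0,0,0],[0,0,0,0,0,0,0]]' 25 && python3 -m creep '[[0,0,0,0,0,0,0],[0,0,0,0,0,0,0],[0,0,0,0,0,0,0],[0,0,0,0,0,0,0]]' 25 && python3 -m creep '[[0,0,0,-0.5,0,0,0],[0,0,0,-1,0,0,0],[0,0,0,-2.5,0,0,0],[0,0,0,-3.5,0,0,0],[0,0,0,-2,0,0,0],[0,0,0,-1,0,0,0],[0,0,0,0,0,0,0],[0,0,0,0,0,0,0]]'
```

```text
time_s: 17.7
tcp_pos: [0.6431, -0.1444, 0.0765]
eef_rot: [176.6, 89.8, -3.4]
contact_force: [0.1, -0.3, -0.2]
gripper_width: 0.0505
time_s: 18.1
tcp_pos: [0.6426, -0.1445, 0.0756]
eef_rot: [170.9, 89.9, -9.1]
contact_force: [-1.1, 0.6, 7.1]
gripper_width: 0.0333
time_s: 18.9
tcp_pos: [0.6411, -0.1442, 0.1784]
eef_rot: [-17.7, 89.9, 162.3]
contact_force: [0.3, -0.3, -2.3]
gripper_width: 0.0337
```

```bash
python3 -m creep '[[0,0,0,0,1.5,-0.2,0],[0,0,0,0,3.3,-0.4,0],[0,0,0,0,3.4,-0.4,0],[0,0,0,0,3.3,-0.3,0],[0,0,0,0,1.5,-0.2,0],[0,0,0,0,0,0,0],[0,0,0,0,0,0,0],[0,0,0,0,0,0,0]]' && python3 look.py w7 cup_blue
```

```text
time_s: 19.7
tcp_pos: [0.6567, -0.2737, 0.1789]
eef_rot: [-22.3, 89.9, 157.7]
contact_force: [0.3, 0.3, -2.5]
gripper_width: 0.0336
tcp [ 0.6569 -0.2735  0.1793] [-24.6  90.  155.5] [ 0.   0.2 -2.3]
cup_blue 0.78 [226.1, 143.3, 292.2, 194.1] [ 0.669 -0.274]
cup_blue w 606 ctr [ 0.6552 -0.2737] mean [ 0.6727 -0.2737  0.0239] ztop 0.0253
```

```bash
python3 -m creep '[[0,0,0,2.5,0,0.1,0],[0,0,0,3,0,0,0],[0,0,0,2.2,0,0,0],[0,0,0,1.2,0,0,0],[0,0,0,0.6,0,0,0],[0,0,0,0.2,0,0,0],[0,0,0,0,0,0,0]]' && python3 -m creep '[[0,0,0,0.1,0,0,0],[0,0,0,0,0,0,0],[0,0,0,0,0,0,0]]' && python3 -m creep '[[0,0,0,0.15,0,0,0],[0,0,0,0,0,0,0],[0,0,0,0,0,0,0]]'
```

```text
time_s: 20.5
tcp_pos: [0.6566, -0.2744, 0.0835]
eef_rot: [161.8, 89.9, -18.1]
contact_force: [-0.0, -0.1, -0.6]
gripper_width: 0.0337
time_s: 20.8
tcp_pos: [0.6562, -0.2745, 0.0822]
eef_rot: [170.7, 89.9, -9.3]
contact_force: [0.5, -0.0, -1.9]
gripper_width: 0.0336
time_s: 21.1
tcp_pos: [0.6568, -0.2747, 0.0817]
eef_rot: [158.8, 89.9, -21.2]
contact_force: [-0.5, 0.8, 5.1]
gripper_width: 0.0333
```

```bash
python3 -m creep '[[0,0,0,0,0,0,30],[0,0,0,0,0,0,50],[0,0,0,0,0,0,70],[0,0,0,-1,0,0,70],[0,0,0,-3,0,0,70],[0,0,0,-4,0,0,70],[0,0,0,-4,0,0,70],[0,0,0,-4.8,0,0,70]]' && python3 -m creep '[[0,0,0,0,-2.5,1.3,70],[0,0,0,0,-4.2,2.2,70],[0,0,0,0,-4.2,2.2,70],[0,0,0,0,-4.2,2.2,70],[0,0,0,0,-4.2,2.2,70],[0,0,0,0,-4.2,2.2,70],[0,0,0,0,-4.2,2.2,70],[0,0,0,0,-4.2,2.2,70]]' && python3 -m creep '[[0,0,0,0,-4.2,2.2,70],[0,0,0,0,-4.2,2.2,70],[0,0,0,0,-4.2,2.2,70],[0.1,0,0,0,0,0,100],[0.14,0,0,0,0,0,100],[0.145,0,0,0,0,0,100],[0.145,0,0,0,0,0,100],[0.145,0,0,0,0,0,100]]' && python3 -m creep '[[0.145,0,0,0,0,0,100],[0.145,0,0,0,0,0,100],[0.145,0,0,0,0,0,100],[0.145,0,0,0,0,0,100],[0.019,0,0,0,0,0,100],[0,0,0,0,0,0,100],[0,0,0,0,0,0,100]]'; python3 look.py w8 bottle_blue; python3 - <<'E'
from m import *
im,d,ci=cap("top"); np.savez("top1.npz",im=im,d=d); W=cloud(d,ci)
fit("top",W,(.656,-.274),.04,.098,.112,0,"bb")
im,d,ci=cap("scene"); np.savez("scene1.npz",im=im,d=d); W=cloud(d,ci)
fit("scene",W,(.656,-.274),.04,.098,.112,0,"bb")
E
```

```text
time_s: 21.9
tcp_pos: [0.6552, -0.2742, 0.2492]
eef_rot: [-14.4, 89.9, 165.6]
contact_force: [1.1, -0.6, 0.5]
gripper_width: 0.0615
time_s: 22.7
tcp_pos: [0.4879, 0.0458, 0.2489]
eef_rot: [-160.5, 89.9, 19.5]
contact_force: [0.8, 1.2, 0.1]
gripper_width: 0.0616
time_s: 23.5
tcp_pos: [0.4228, 0.1706, 0.2488]
eef_rot: [-103.5, 90.0, 37.5]
contact_force: [-0.0, 0.0, 0.5]
gripper_width: 0.087
time_s: 24.2
tcp_pos: [0.4229, 0.1705, 0.2483]
eef_rot: [-67.8, 90.0, 39.4]
contact_force: [-0.3, -0.6, 0.7]
gripper_width: 0.0877
tcp [0.4229 0.1705 0.2482] [-66.5  90.   40.6] [-0.9  0.4  0.1]
bb top 91 ctr [ 0.6543 -0.2727] mean [ 0.6541 -0.2728  0.1038] ztop 0.1071
bb scene 54 ctr [ 0.6528 -0.2764] mean [ 0.6515 -0.2777  0.1038] ztop 0.1066
```

View pics/w8.png

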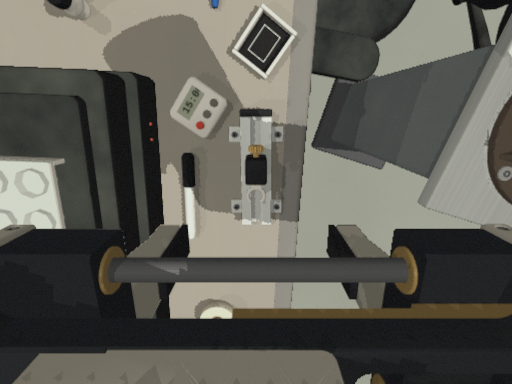

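```bash
python3 - <<'E'
from m import *
z=np.load("w8.npz"); d=z["d"]; ci=r.camera_info("wrist"); W=cloud(d,ci); im=z["im"]
ex=np.array([-.292,.956]); ey=np.array([-.956,-.292])
def show(c,rad,zl,zh,lab):
    s=(np.hypot(W[...,0]-c[0],W[...,1]-c[1])<rad)&(W[...,2]>zl)&(W[...,2]<zh)
    m=np.zeros(s.shape,np.uint8); m[s]=1
    n,L,st,_=cv2.connectedComponentsWithStats(m); k=1+np.argmax(st[1:,4]); p=W[L==k]
    q,(w,h),a=cv2.minAreaRect((p[:,:2]*1e4).astype(np.float32)); a1=p[:,:2]@ex; b=p[:,:2]@ey
    print(lab,len(p),st[k],"rect",np.round(q)/1e4,round(w/1e4,4),round(h/1e4,4),round(a,1),"z",np.percentile(p[:,2],[5,50,95]).round(4))
    return p
show((.42,.18),.12,.0145,.0215,"rail")
p=show((.425,.17),.05,.058,.075,"cliptop")
p=show((.425,.17),.06,.03,.075,"clip")
g=cv2.cvtColor(im,cv2.COLOR_BGR2GRAY)
s=(np.hypot(W[...,0]-.425,W[...,1]-.17)<.03)&(W[...,2]>.052)&(g<60); q=W[s]; print("black",len(q),np.median(q,0).round(4)); c=np.median(q,0)[:2]
print("along",np.percentile(q[:,:2]@ex-c@ex,[2,98]).round(4),"across",np.percentile(q[:,:2]@ey-c@ey,[2,98]).round(4), "mid",((q[:,:2].min(0)+q[:,:2].max(0))/2).round(4))
show((.464,.015),.05,.010,.018,"dock")
cv2.imwrite("pics/w8c.png",cv2.resize(im[0:240,215:315],None,fx=2.5,fy=2.5,interpolation=cv2.INTER_CUBIC))
for m in r.masks_of("clip","wrist")[:2]: print(m["score"],m["rect"])
E
```

```text
rail 861 [261 116  11 109 861] rect [0.41   0.1768] 0.0141 0.1601 17.3 z [0.0162 0.0174 0.0187]
cliptop 716 [245 159  22  44 716] rect [0.4238 0.1815] 0.0272 0.0586 16.8 z [0.0593 0.0649 0.0664]
clip 940 [245 145  22  58 940] rect [0.4264 0.1746] 0.028 0.0735 17.2 z [0.0468 0.0642 0.0664]
black 5275 [0.4304 0.1469 0.3514]
along [-0.002   0.0309] across [-0.0178  0.0208] mid [0.4276 0.1637]
dock 795 [232   4  65  75 795] rect [0.4646 0.0146] 0.068 0.0561 70.6 z [0.0114 0.0133 0.0148]
0.65 [245.8, 147.0, 267.8, 201.3]
```

View pics/w8c.png

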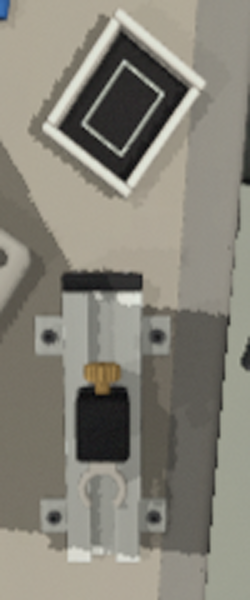

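```bash
python3 - <<'E'
from m import *
ci=r.camera_info("wrist")
ex=np.array([-.2935,.956]); ey=np.array([-.956,-.2935]); o=np.array([.4285,.167])
for n,f in(("wrist","w8"),("top","top0"),("scene","scene0")):
    W=cloud(np.load(f+".npz")["d"],r.camera_info(n)); a=(W[...,:2]-o)@ex; b=(W[...,:2]-o)@ey
    for lo,hi in((-.05,.0),(.0,.05),(.05,.1),(.1,.17)):
        for zt in(.05,.085,.10,.115,.13):
            s=(a>lo)&(a<hi)&(b<-.03)&(b>-.2)&(W[...,2]>zt)&(W[...,2]<.2)
            print(n,lo,zt,"nearest across",np.percentile(b[s],99).round(3) if s.sum()>5 else None,s.sum(),end="; ")
        print()
W=cloud(np.load("w8.npz")["d"],ci); print([W[v,u].round(4).tolist() for v,u in((170,256),(156,256),(184,256),(170,247),(170,265))])
E
```

```text
wrist -0.05 0.05 nearest across -0.139 4999; wrist -0.05 0.085 nearest across -0.149 4114; wrist -0.05 0.1 nearest across -0.15 3841; wrist -0.05 0.115 nearest across -0.15 3524; wrist -0.05 0.13 nearest across -0.167 2336; 
wrist 0.0 0.05 nearest across -0.14 4309; wrist 0.0 0.085 nearest across -0.152 3542; wrist 0.0 0.1 nearest across -0.152 3299; wrist 0.0 0.115 nearest across -0.152 3019; wrist 0.0 0.13 nearest across -0.169 1999; 
wrist 0.05 0.05 nearest across -0.142 1148; wrist 0.05 0.085 nearest across -0.153 510; wrist 0.05 0.1 nearest across -0.153 305; wrist 0.05 0.115 nearest across -0.153 105; wrist 0.05 0.13 nearest across None 0; 
wrist 0.1 0.05 nearest across None 4; wrist 0.1 0.085 nearest across None 0; wrist 0.1 0.1 nearest across None 0; wrist 0.1 0.115 nearest across None 0; wrist 0.1 0.13 nearest across None 0; 
top -0.05 0.05 nearest across -0.138 491; top -0.05 0.085 nearest across -0.149 386; top -0.05 0.1 nearest across -0.15 366; top -0.05 0.115 nearest across -0.15 337; top -0.05 0.13 nearest across -0.168 215; 
top 0.0 0.05 nearest across -0.141 503; top
[... 852 characters left out ...]
st across -0.148 216; scene 0.0 0.1 nearest across -0.15 181; scene 0.0 0.115 nearest across -0.151 146; scene 0.0 0.13 nearest across -0.164 88; 
scene 0.05 0.05 nearest across -0.138 304; scene 0.05 0.085 nearest across -0.148 209; scene 0.05 0.1 nearest across -0.149 176; scene 0.05 0.115 nearest across -0.151 142; scene 0.05 0.13 nearest across -0.166 84; 
scene 0.1 0.05 nearest across -0.142 383; scene 0.1 0.085 nearest across -0.151 257; scene 0.1 0.1 nearest across -0.152 211; scene 0.1 0.115 nearest across -0.152 168; scene 0.1 0.13 nearest across -0.167 96; 
[[0.4277, 0.1666, 0.0649], [0.4322, 0.152, 0.049], [0.4224, 0.1838, 0.0662], [0.4386, 0.17, 0.0647], [0.4167, 0.1634, 0.0637]]
```

```bash
python3 -m creep '[[0,0,0,3,-0.4,-0.5,100],[0,0,0,4.5,0,0,100],[0,0,0,4.5,0,0,100],[0,0,0,4.5,0,0,100],[0,0,0,3,0,0,100],[0,0,0,1.6,0,0,100],[0,0,0,0.7,0,0,100],[0,0,0,0,0,0,100]]' 20 && python3 -m creep '[[0,0,0,0,0,0,100],[0,0,0,0,0,0,0],[0,0,0,0,0,0,0],[0,0,0,0,0,0,0],[0,0,0,0,0,0,0],[0,0,0,0,0,0,0],[0,0,0,0,0,0,0]]' 20
```

```text
time_s: 25.25
tcp_pos: [0.428, 0.1667, 0.0295]
eef_rot: [120.5, 89.9, -132.5]
contact_force: [-0.2, -0.1, 0.9]
gripper_width: 0.0877
time_s: 25.95
tcp_pos: [0.4281, 0.1669, 0.0301]
eef_rot: [-62.5, 90.0, 44.5]
contact_force: [-0.5, -0.4, -0.3]
gripper_width: 0.0451
```

```bash
python3 -m creep '[[0,0,0,0,0,0,0],[0,0,0,0,0,0,0],[0,0,0,0,0,0,0],[0,0,0,0,0,0,0],[0,0,0,0,0,0,0]]' 20
```

```text
time_s: 26.45
tcp_pos: [0.4281, 0.1669, 0.03]
eef_rot: [117.1, 90.0, -135.8]
contact_force: [-0.7, -0.8, -0.9]
gripper_width: 0.0278
```

```bash
python3 -m creep '[[0,0,0,-0.1,0,0,0],[0,0,0,0,0,1,0],[0,0,0,0,0,1.5,0],[0,0,0,0,0,0,0]]' && python3 -m creep '[[0,0,0,0,0,1.5,0],[0,0,0,0,0,2,0],[0,0,0,0,0,2,0],[0,0,0,0,0,0,0]]'
```

```text
time_s: 26.85
tcp_pos: [0.4209, 0.1925, 0.0312]
eef_rot: [-64.6, 89.9, 42.5]
contact_force: [-0.1, 0.2, -0.8]
gripper_width: 0.0274
time_s: 27.25
tcp_pos: [0.4042, 0.2456, 0.0311]
eef_rot: [-41.3, 90.0, 65.8]
contact_force: [-1.1, -0.5, -1.2]
gripper_width: 0.0281
```

```bash
python3 -m creep '[[0,0,0,0,0,1.5,0],[0,0,0,0,0,1.5,0],[0,0,0,0,0,1.5,0],[0,0,0,0,0,0.3,0],[0,0,0,0,0,0,0]]' && python3 -m creep '[[0,0,0,-0.5,0,0,0],[0,0,0,-0.5,0,0,0],[0,0,0,0,0,0,0]]' && python3 -m creep '[[0,0,0,-1,0,0,0],[0,0,0,-3,0,0,0],[0,0,0,-3,0,0,0],[0,0,0,-2,0,0,0],[0,0,0,-1,0,0,0],[0,0,0,0,0,0,0],[0,0,0,0,0,0,0]]' && python3 - <<'E'
from m import *
im,d,ci=cap("scene"); t=r.get_state()["tcp_pos"]
u,v=map(int,proj(t-[0,0,.03],ci)); cv2.imwrite("pics/s3.png",cv2.resize(im[v-50:v+50,u-60:u+60],None,fx=4,fy=4,interpolation=cv2.INTER_CUBIC))
im,d,ci=cap("wrist"); cv2.imwrite("pics/w9.png",im)
E
```

```text
time_s: 27.75
tcp_pos: [0.3904, 0.2902, 0.031]
eef_rot: [4.0, 90.0, 111.0]
contact_force: [-0.2, -0.3, -1.0]
gripper_width: 0.0281
time_s: 28.05
tcp_pos: [0.3911, 0.2894, 0.042]
eef_rot: [-52.2, 89.9, 54.8]
contact_force: [0.2, 0.1, -0.4]
gripper_width: 0.0276
time_s: 28.75
tcp_pos: [0.3903, 0.2888, 0.1404]
eef_rot: [103.3, 90.0, -149.7]
contact_force: [-0.2, -0.2, -1.6]
gripper_width: 0.028
```

View pics/s3.png

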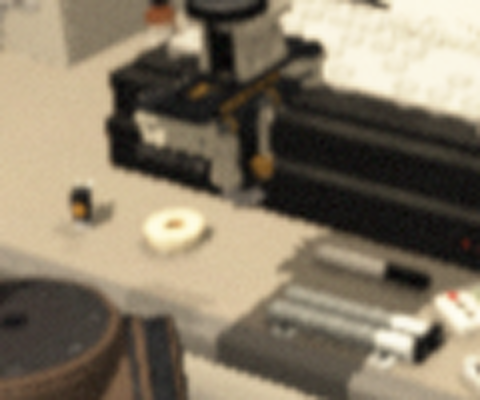

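View pics/w9.png

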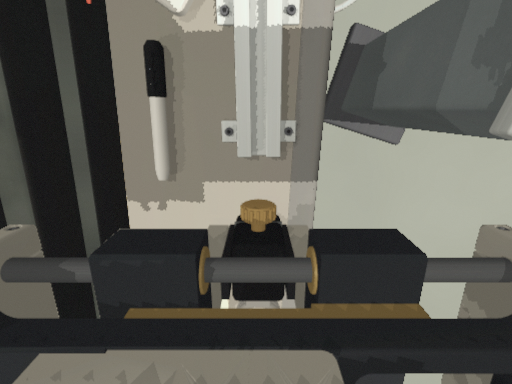

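```bash
python3 -m creep '[[0.1,0,0,0,0,0,0],[0.14,0,0,0,0,0,0],[0.14,0,0,0,0,0,0],[0.14,0,0,0,0,0,0],[0.117,0,0,0,0,0,0],[0,0,0,0,0,0,0]]' && python3 -m creep '[[0,0,0,0,-1.2,-1.7,0],[0,0,0,0,-2.4,-3.5,0],[0,0,0,0,-2.9,-4,0],[0,0,0,0,-2.9,-4,0],[0,0,0,0,-2.9,-4.1,0],[0,0,0,0,-2.4,-3.6,0],[0,0,0,0,-1.4,-2.5,0],[0,0,0,0,0,0,0]]' && python3 -m creep '[[0,0,0,0,0,0,0],[0,0,0,0,0,0,0]]'; python3 - <<'E'
from m import *
st=r.get_state(); e=np.radians(st["eef_rot"]); a=e[0]-e[2]; print(st["tcp_pos"].round(4),"yaw_y",np.degrees(np.arctan2(np.cos(a),np.sin(a))).round(2),st["joints"].round(1))
im,d,ci=cap("wrist"); cv2.imwrite("pics/w10.png",im); np.savez("w10.npz",d=d,im=im); W=cloud(d,ci)
fit("w",W,(.4646,.0146),.05,.010,.018,None,"dock")
E
```

```text
time_s: 29.45
tcp_pos: [0.3903, 0.2888, 0.1399]
eef_rot: [165.9, 89.9, -123.6]
contact_force: [0.1, 0.6, -0.2]
gripper_width: 0.0277
time_s: 30.25
tcp_pos: [0.464, 0.0123, 0.1402]
eef_rot: [136.4, 89.9, -153.0]
contact_force: [0.3, 0.3, -1.8]
gripper_width: 0.0283
time_s: 30.45
tcp_pos: [0.4642, 0.0156, 0.1407]
eef_rot: [129.4, 90.0, -160.0]
contact_force: [-0.4, -0.4, -1.4]
gripper_width: 0.0276
[0.4642 0.0156 0.1407] yaw_y 160.62 [ 26.3   5.1 -32.   -0.  -53.  -45.7]
dock w 839 rect [0.4649 0.0139] 0.06772573852539063 0.0559821533203125 70.77806091308594 zmed 0.0134
```

View pics/w10.png

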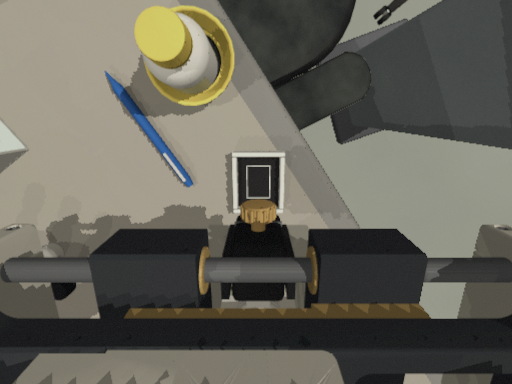

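```bash
python3 -m creep '[[0,0,0,2,0,-0.1,0],[0,0,0,3,0,0,0],[0,0,0,3,0,0,0],[0,0,0,1.5,0,0,0],[0,0,0,0.8,0,0,0],[0,0,0,0,0,0,0],[0,0,0,0,0,0,0]]' && python3 -m creep '[[0,0,0,0.4,0,0,0],[0,0,0,0,0,0,0],[0,0,0,0,0,0,0]]' && python3 -m creep '[[0,0,0,0.2,0,0,0],[0,0,0,0,0,0,0],[0,0,0,0,0,0,0]]'
```

```text
time_s: 31.2
tcp_pos: [0.4646, 0.015, 0.0387]
eef_rot: [-56.8, 90.0, 13.8]
contact_force: [0.1, -1.0, -1.2]
gripper_width: 0.0278
time_s: 31.5
tcp_pos: [0.4642, 0.0144, 0.0345]
eef_rot: [-44.6, 90.0, 25.9]
contact_force: [0.9, 0.9, -1.7]
gripper_width: 0.0281
time_s: 31.8
tcp_pos: [0.464, 0.0142, 0.0321]
eef_rot: [149.9, 90.0, -139.6]
contact_force: [0.3, 0.9, -0.8]
gripper_width: 0.0284
```

```bash
python3 -m creep '[[0,0,0,0.2,0,0,0],[0,0,0,0,0,0,0],[0,0,0,0,0,0,0]]' && python3 -m creep '[[0,0,0,0.1,0,0,0],[0,0,0,0,0,0,0],[0,0,0,0,0,0,0]]'
```

```text
time_s: 32.1
tcp_pos: [0.464, 0.0143, 0.03]
eef_rot: [136.2, 90.0, -153.3]
contact_force: [0.5, 0.2, -0.2]
gripper_width: 0.028
time_s: 32.4
tcp_pos: [0.464, 0.0143, 0.029]
eef_rot: [153.2, 90.0, -136.3]
contact_force: [-0.3, -0.1, -0.5]
gripper_width: 0.0279
```

```bash
python3 -m creep '[[0,0,0,0.1,0,0,0],[0,0,0,0,0,0,0],[0,0,0,0,0,0,0]]' && python3 -m creep '[[0,0,0,0.1,0,0,0],[0,0,0,0,0,0,0],[0,0,0,0,0,0,0]]'
```

```text
time_s: 32.7
tcp_pos: [0.464, 0.0143, 0.0289]
eef_rot: [-83.7, 90.0, -13.2]
contact_force: [-5.3, 1.4, 13.2]
gripper_width: 0.028
time_s: 33.0
tcp_pos: [0.4641, 0.0143, 0.0286]
eef_rot: [-87.1, 90.0, -16.6]
contact_force: [-8.0, 1.8, 22.9]
gripper_width: 0.0279
```

```bash
python3 -m creep '[[0,0,0,-0.15,0,0,0],[0,0,0,0,0,0,36],[0,0,0,0,0,0,42],[0,0,0,0,0,0,55],[0,0,0,0,0,0,75],[0,0,0,0,0,0,90],[0,0,0,0,0,0,100],[0,0,0,0,0,0,100]]' && python3 -m creep '[[0,0,0,0,0,0,100],[0,0,0,0,0,0,100],[0,0,0,-1,0,0,100],[0,0,0,-3,0,0,100],[0,0,0,-4,0,0,100],[0,0,0,-4,0,0,100],[0,0,0,-4,0,0,100],[0,0,0,-4,0,0,100]]' && python3 -m creep '[[0,0,0,0,0,2,100],[0,0,0,0,0,2,100],[0,0,0,0,0,0,100],[0,0,0,0,0,0,100]]'; python3 - <<'E'
from m import *
im,d,ci=cap("wrist"); np.savez("w11.npz",d=d,im=im); W=cloud(d,ci); print(r.get_state()["contact_force"])
s=(np.hypot(W[...,0]-.4646,W[...,1]-.0142)<.055)&(W[...,2]>.056)&(W[...,2]<.08); p=W[s]
print("block rect",cv2.minAreaRect((p[:,:2]*1e4).astype(np.float32)),"z",np.percentile(p[:,2],[5,50,95]))
u,v=map(int,proj(np.array([.4646,.0142,.03]),ci)); print(u,v)
A=cv2.resize(im[max(v-60,0):v+60,u-60:u+60],(480,480),interpolation=cv2.INTER_CUBIC)
im,d,ci=cap("scene"); W=cloud(d,ci); u,v=map(int,proj(np.array([.5,-.1,.03]),ci))
B=cv2.resize(im[v-60:v+60,u-80:u+80],None,fx=2,fy=2,interpolation=cv2.INTER_CUBIC)
C=np.zeros((480,800,3),np.uint8); C[:A.shape[0],:480]=A; C[:240,480:800]=B
im,d,ci=cap("top"); W=cloud(d,ci); C[240:,480:]=cv2.resize(im[110:230,265:425],(320,240),interpolation=cv2.INTER_CUBIC)
cv2.imwrite("pics/fin.png",C)
for k,c in dict(red=(.561,-.3715),yellow=(.484,-.1215),blue=(.656,-.2735)).items(): fit("top",W,c,.05,.098,.115,0,k)
E
```

```text
time_s: 33.8
tcp_pos: [0.464, 0.0143, 0.0285]
eef_rot: [136.1, 90.0, -153.4]
contact_force: [0.4, -0.1, -0.2]
gripper_width: 0.0712
time_s: 34.6
tcp_pos: [0.4636, 0.0141, 0.2313]
eef_rot: [-46.6, 89.9, 23.9]
contact_force: [1.0, -0.2, 0.2]
gripper_width: 0.0874
time_s: 35.0
tcp_pos: [0.4771, 0.0521, 0.229]
eef_rot: [23.9, 90.0, 94.4]
contact_force: [-0.6, -0.4, 0.0]
gripper_width: 0.0876
[-0.1558454   0.25377606 -0.41229845]
block rect ((4709.3974609375, 297.5234680175781), (596.1956787109375, 272.601806640625), 69.90021514892578) z [0.05869496 0.06412409 0.0657068 ]
258 140
red top 100 ctr [ 0.5602 -0.3716] mean [ 0.5604 -0.3709  0.1037] ztop 0.106
yellow top 100 ctr [ 0.4823 -0.1219] mean [ 0.4823 -0.1214  0.1036] ztop 0.1068
blue top 91 ctr [ 0.6547 -0.2727] mean [ 0.6542 -0.2729  0.1038] ztop 0.106
```

View pics/fin.png

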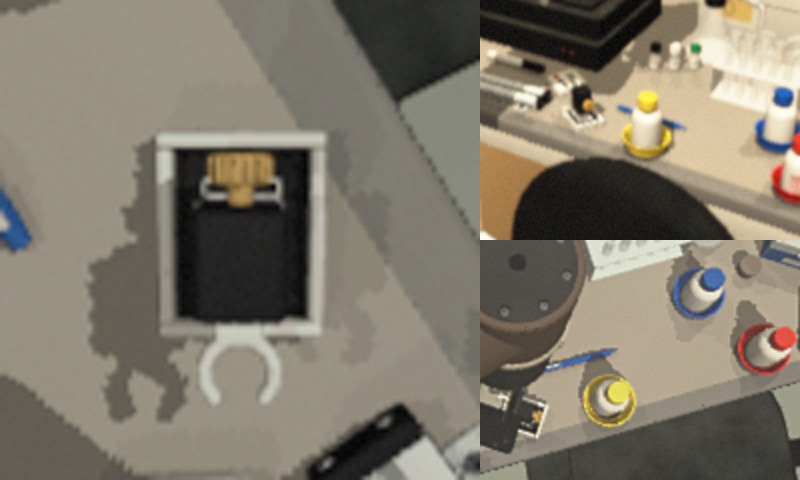

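```bash
python3 -c "
from plant import r
print(r.close_job())"
```

```text
the job is handed in; nothing more can be done
None
```

The station is put away and the job is handed in. It took about 35 s of the 128 s allowed. No verdict is reported, so these are my own last checks.

- **Bottles:** red, then yellow, then blue were lifted by their caps and lowered into their own cups until the force showed floor contact. Each stands upright. The top camera puts the cap tops at about 0.104 m, which is the bottle height plus the 6 mm cup floor. They sit within about 2 mm of the cup centres.
- **Clip:** I slid it out of the open end of the T-track with almost no force, lifted it off and stood it in the white tray.
    - Its centre is within about 1 mm of the tray's centre, and its foot is within about 1° of the tray's long direction.
    - The block top measures about 0.065 m, as expected for a clip standing flat on the tray floor.
- **Release:** the gripper is open and well clear, and the contact force reads about zero.

No check failed. The scene and top cameras disagreed by up to about 4 mm on the bottle positions, so I used close-up wrist camera measurements for every grasp. The highest force I saw reported was about 24 N, when the clip touched down.

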